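# Unlock the jewellery box with its code

### The job

Unlock the dark wooden jewellery box; its code is 3: turn the dial on its lid until the red pointer is at the three-dot mark, then slide its orange latch fully home towards the dial. The box ends unlocked, with the pointer still at three dots. Do not touch the grey metal cash box that has the same lock.

Things in the scene. Friction and masses are not known exactly. Their poses are not given: they have to be found in the camera images.
- jewel_box: The jewellery box: dark walnut, fixed, 160 (x) x 220 (y) x 60 mm high, origin at the centre of its underside; y points from its latch to its dial. On its lid: brass dial on the +y half, ringed by white dot marks on black; orange-gripped latch on the -y half, between steel guides 13 mm high that lie 20 mm or less from the grip: keep fingertips 14 mm or more above the lid there.
- jewel_dial_grip (a point): Point on the axis of that box's dial, in its grip bar, 40 mm above the lid. Brass disc 68 mm across, top 16 mm above the lid; on it an upright black bar 14 mm thick, 54 mm long, 16 to 51 mm above the lid, red stripe on its pointer end. The point turns with the dial: y along the bar to the pointer, x across its thickness, z up. Turns with 0.06 N m friction, stays where left.
- jewel_dial (a joint): Dial angle, rad, growing clockwise seen from above, 0 to 2.79. Marks: one dot at 0, two at 0.698, three at 1.396, four at 2.094, five at 2.793. Starts between one and two dots. At three dots the pointer points straight away from the latch. A gate hidden under the dial lets the latch in only with the pointer at three dots (within 0.3 rad or so).
- jewel_latch_grip (a point): Middle of the orange grip of that box's latch, 36 mm above the lid: an upright block 24 mm (x) by 14 mm (y), 10 to 46 mm above the lid. It has the box's orientation; its y points to the dial's axis (102 mm away when locked) and is the way the latch slides open; z up.
- jewel_latch (a joint): Latch travel in m: 0 locked, 0.022 fully home (a stop) towards the dial. About 2 N of friction, stays where left. With a wrong code it is blocked after 3 to 5 mm.
- cash_box: Grey metal cash box with the same size, dial and latch as the jewellery box; not to be touched. Origin at the centre of its underside, y points from its latch to its dial.

How it is judged:
By the outcome, as a careful person would: the job done as asked, in the order asked, and still so for the second after the job is handed in, with the robot touching nothing.
It also fails if it takes over 42 s, if anything falls off the work surface, if the arm or the gripper's body presses on something with over 40 N, if the wrist force passes 120 N, or if a joint passes its speed limit or range.

### The arm

A 6-joint arm with a two-finger parallel gripper is mounted at the origin on the work surface. World frame = base frame: x ahead of the robot, y to its left, z up, the work surface at z = 0. Lengths are in mm, angles in degrees, forces in N, time in s.
With the tool pointing down it reaches from about 350 to 850 mm from the base axis. Payload 8.1 kg.
Tool frame: the origin (TCP) lies midway between the tips of the shut fingers; the grasp point (between the pads) lies 19 mm behind it; z points along the fingers, x is the direction in which the jaws open and shut, and the axes are right-handed (so a half turn about z gives the same grasp; the last joint's range is limited). The gripper opens to 85 mm and grips with 20 to 120 N. Pads are 22 mm wide; open, the fingers measure 114 mm over their backs; the gripper's body (76 mm by 85 mm) begins 54 mm behind the grasp point. The pads swing forward as they close: fully open they stand 13 mm farther back than shut.
Start: joints at [72.456, 7.471, 85.268, -0, 87.261, -4.893], TCP at [131.384, 585.443, 231.292] pointing down, gripper open.
Joint ranges: [-169.43, 169.43], [-51.17, 129.36], [1.28, 143.12], [-76.62, 256.62], [0, 156.53], [-152.29, 152.29]. Speed limits (degrees/s): [136.94, 136.94, 159.86, 180, 180, 180].

### API

Orientations are given as [roll, pitch, yaw] about the fixed x, y, z axes, in that order (R = Rz(yaw) Ry(pitch) Rx(roll)).
In Python, from bench import monitor, cams, r gives the robot as it stands.
- The arm moves only by the tool jog_arm, never from a script. Its arguments are lists of equal length, an entry for each row: "offset": the shift along the tool's x, y, z in mm, a list of three; "delta_rot": the turn, a rotation vector about the tool's x, y, z in degrees, a list of three; "jaw": the opening in per cent of the stroke, from 0 (shut) to 100 (fully open). In form: {"offset": [[x, y, z], ...], "delta_rot": [[rx, ry, rz], ...], "jaw": [jaw, ...]}. A call has 1 to 20 rows; each row shifts and turns the pose as measured when the row begins, along the tool's axes as they then stand; what a row does not reach is not made up. A row lasts 1/10 s, in which the tool goes at most 50 mm and 8.59 degrees, less where a joint would pass 70% of its speed; a pose out of reach is approached as far as the arm can. A call is refused whole if a number of a shift passes 50 or a number of a turn 8.59, either way. A call with a gripper value outside its range is refused whole. The fingers move at their own pace and stop on an object; "newtons" is the grip in N (left out, the last holds). Time passes only in rows, so rows that do not move let the fingers close. It gives the time, the measured TCP pose, the force and the opening at its end, in the units of the state.
- monitor.sense(): the state, without advancing time (a new reading comes with each control period).
- cams.snapshot(name): name is "side" or "top" or "wrist"; returns (picture, depth): 420x560x3 uint8, red, green, blue; 420x560 float32, mm along the optical axis (not along the pixel's ray), 0 where there is no reading.
- cams.camera_model(name): a dict with "K" (3x3 intrinsics, pixels), "k1" (the pictures are not rectified: a ray, as slopes to the right and down, at radius r is drawn at 1 + k1 r^2 times it, then the intrinsics apply), "camera_from_world" (4x4, takes a point from world to camera coordinates). Camera axes: x right, y down, z forward; pixel columns grow to the right and rows downward; lengths in mm; the calibration is good to about 2 mm. A picture is of the moment at which its call begins: read the wrist's pose just before it. camera_model takes no time and is no camera call; for the wrist camera it gives the pose at the moment of the call.
- r.hand_in(): hands the job in, once; it reports no verdict.
The state is a dict: "time": time; "joint_pos": joint angles; "qd": joint speeds; "joint_efforts": joint torques, N m; "tool_pos": TCP position; "tcp_rot": TCP orientation; "ft_force": force on the tool from outside, world axes, zero at the start; "wrist_torque": the same for the moment, N m; "finger_gap": finger opening in mm.
Only numpy, scipy, OpenCV 4.12 (cv2) and the standard library are available. Lean on these libraries where they do the work, as an engineer would, in place of code of your own. Each camera call takes 0.05 s, during which the arm holds its last target.

## Working session

There is one attempt and no reset: what is moved stays moved. The work goes in short steps, Python scripts to look and compute and a tool call to move; the robot and the scene stay as the last step left them, time stands still between calls to the robot, and variables do not carry over. Pictures are saved under pics/ and viewed, and the job is handed in when it is done.

Besides the shell and the picture viewer there is one more tool, called after "Call:" by a JSON object that holds its "op" and its "data". jog_arm: Moves the arm, as the interface text tells. Its arguments: {"type":"object","properties":{"offset":{"type":"array","items":{"type":"array","items":{"type":"number"}}},"delta_rot":{"type":"array","items":{"type":"array","items":{"type":"number"}}},"jaw":{"type":"array","items":{"type":"number"}},"newtons":{"type":"number"}},"required":["offset","delta_rot","jaw"]}

```bash
ls; mkdir -p pics
python3 - <<'E'
from bench import monitor,cams,r
import cv2
for n in ("side","top"):
    p,d=cams.snapshot(n); cv2.imwrite(f"pics/{n}0.png",p[:,:,::-1])
    import numpy as np; np.save(f"pics/{n}0.npy",d)
    m=cams.camera_model(n); print(n,m)
s=monitor.sense();print(s)
E
```

```text
pics
side {'K': array([[424.8833081 ,   0.        , 279.13034092],
       [  0.        , 424.8833081 , 207.10100406],
       [  0.        ,   0.        ,   1.        ]]), 'k1': -0.12015715301592803, 'camera_from_world': array([[ 9.93820337e-01, -1.08983138e-01,  2.10668602e-02,
        -5.65332803e+02],
       [-2.98969361e-02, -4.45587513e-01, -8.94739035e-01,
         1.13508741e+02],
       [ 1.06898597e-01,  8.88580015e-01, -4.46092195e-01,
         8.24104029e+02],
       [ 0.00000000e+00,  0.00000000e+00,  0.00000000e+00,
         1.00000000e+00]])}
top {'K': array([[541.42534372,   0.        , 283.88071815],
       [  0.        , 541.42534372, 218.05252948],
       [  0.        ,   0.        ,   1.        ]]), 'k1': -0.16056241608755425, 'camera_from_world': array([[ 2.48585672e-02, -9.99348309e-01, -2.61726731e-02,
        -1.07232151e+01],
       [-9.94688063e-01, -2.21097201e-02, -1.00532668e-01,
         5.56461723e+02],
       [ 9.98884817e-02,  2.85327436e-02, -9.94589450e-01,
         9.52820469e+02],
       [ 0.00000000e+00,  0.00000000e+00,  0.00000000e+00,
         1.00000000e+00]])}
{'time': 0.1, 'joint_pos': array([ 7.24568045e+01,  7.51194326e+00,  8.53241415e+01, -1.10259407e-03,
        8.72622419e+01, -4.89216258e+00]), 'qd': array([-0.00595972, -0.02231494, -0.08262654,  0.00209069, -0.00322743,
       -0.0210115 ]), 'joint_efforts': array([ 1.71188902e-03, -5.70953357e+01, -5.01939583e+01, -1.49478869e-04,
        8.16262123e-03, -7.38570225e-05]), 'tool_pos': array([131.22951277, 584.95205625, 230.32666357]), 'tcp_rot': array([-1.79992712e+02,  9.80623387e-02,  7.73490269e+01]), 'ft_force': array([-0.29338553, -0.87671446, -0.30363065]), 'wrist_torque': array([-0.02976433, -0.00377157,  0.02825988]), 'finger_gap': 85.12245422269545}
```

View pics/top0.png

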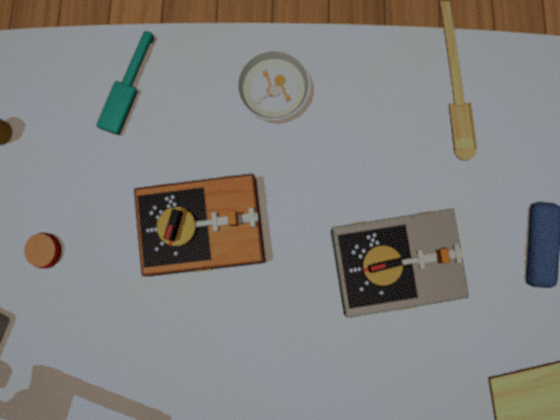

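View pics/side0.png

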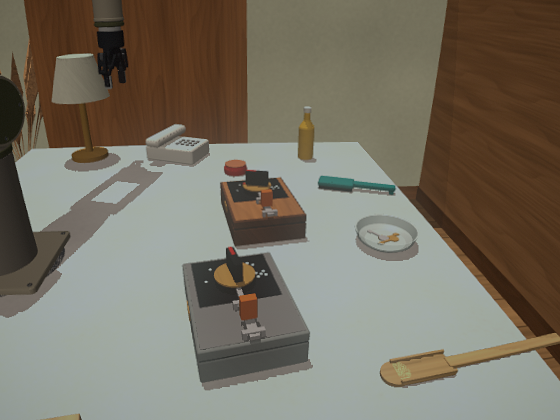

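The top view shows the wooden box around (200,225), with its dial at (176,226) and orange grip at (232,218). The grey box is around (400,262), well clear of it. Next I'll measure.

```bash
cat > h.py <<'E'
import numpy as np,cv2
from bench import monitor,cams,r
def rays(m,uv):
    K=m["K"];k=m["k1"]
    uv=np.asarray(uv,float).reshape(-1,1,2)
    return cv2.undistortPoints(uv,K,np.array([k,0,0,0,0.])).reshape(-1,2)
def withdepth(m,uv,d):
    s=rays(m,uv); p=np.c_[s,np.ones(len(s))]*np.asarray(d).reshape(-1,1)
    T=m["camera_from_world"]; return (p-T[:3,3])@T[:3,:3]
def atz(m,uv,z):
    s=rays(m,uv); T=m["camera_from_world"];R=T[:3,:3]
    c=-R.T@T[:3,3]; v=np.c_[s,np.ones(len(s))]@R
    return c+v*((z-c[2])/v[:,2])[:,None]
def project(m,P):
    T=m["camera_from_world"];p=np.asarray(P,float)@T[:3,:3].T+T[:3,3]
    s=p[:,:2]/p[:,2:];r2=(s**2).sum(1,keepdims=True);s=s*(1+m["k1"]*r2)
    return s@m["K"][:2,:2].T+m["K"][:2,2]
E
python3 - <<'E'
from h import *
m=cams.camera_model("top");p=cv2.imread("pics/top0.png");d=np.load("pics/top0.npy")
c=p[165:285,125:275];cv2.imwrite("pics/c.png",cv2.resize(c,None,fx=5,fy=5,interpolation=cv2.INTER_CUBIC))
v,u=np.mgrid[165:285,125:275];uv=np.c_[u.ravel(),v.ravel()]
W=withdepth(m,uv,d[v,u].ravel()); 
z=W[:,2];print(np.histogram(z,bins=np.arange(-10,130,5)))
lid=(z>52)&(z<68)
rect=cv2.minAreaRect(W[z>50][:,:2].astype(np.float32));print(rect)
print(np.median(z[lid]))
hsv=cv2.cvtColor(c,cv2.COLOR_BGR2HSV).reshape(-1,3)
for n,zr in(("disc",(70,82)),("tops",(98,125))):
    k=(z>zr[0])&(z<zr[1]);print(n,k.sum());
    if n=="tops":
        for q in np.c_[uv[k],W[k].round(0),hsv[k]].tolist()[::6]:print(q)
E
```

```text
(array([   5, 2160, 4528,   94,   23,   17,   20,   26,   23,   35,   12,
         24,   52, 1696, 7240,  341,  416,  672,   45,   24,   25,   33,
         49,  137,  232,    5,    0]), array([-10,  -5,   0,   5,  10,  15,  20,  25,  30,  35,  40,  45,  50,
        55,  60,  65,  70,  75,  80,  85,  90,  95, 100, 105, 110, 115,
       120, 125]))
((531.5328979492188, 125.38343811035156), (186.04653930664062, 279.01434326171875), 7.9112467765808105)
61.58076754528441
disc 1114
tops 432
[172.0, 209.0, 559.0, 188.0, 112.0, 21.0, 142.0, 79.0]
[173.0, 210.0, 558.0, 187.0, 111.0, 6.0, 41.0, 31.0]
[171.0, 211.0, 556.0, 189.0, 113.0, 18.0, 153.0, 90.0]
[177.0, 211.0, 556.0, 180.0, 111.0, 49.0, 60.0, 34.0]
[229.0, 211.0, 559.0, 93.0, 105.0, 15.0, 184.0, 140.0]
[171.0, 212.0, 554.0, 190.0, 110.0, 18.0, 138.0, 76.0]
[177.0, 212.0, 554.0, 180.0, 111.0, 170.0, 26.0, 29.0]
[229.0, 212.0, 557.0, 93.0, 105.0, 15.0, 191.0, 140.0]
[170.0, 213.0, 553.0, 192.0, 110.0, 21.0, 158.0, 105.0]
[177.0, 213.0, 553.0, 180.0, 111.0, 4.0, 76.0, 27.0]
[229.0, 213.0, 555.0, 92.0, 107.0, 16.0, 189.0, 142.0]
[171.0, 2
[... 2617 characters left out ...]
, 520.0, 194.0, 115.0, 2.0, 162.0, 131.0]
[173.0, 232.0, 521.0, 185.0, 110.0, 125.0, 204.0, 15.0]
[168.0, 233.0, 518.0, 192.0, 115.0, 2.0, 178.0, 139.0]
[174.0, 233.0, 520.0, 186.0, 98.0, 120.0, 255.0, 4.0]
[169.0, 234.0, 517.0, 191.0, 113.0, 3.0, 177.0, 115.0]
[164.0, 235.0, 515.0, 200.0, 112.0, 19.0, 136.0, 86.0]
[170.0, 235.0, 515.0, 190.0, 112.0, 176.0, 136.0, 62.0]
[165.0, 236.0, 514.0, 198.0, 111.0, 4.0, 176.0, 106.0]
[171.0, 236.0, 514.0, 188.0, 109.0, 7.0, 88.0, 26.0]
[167.0, 237.0, 512.0, 194.0, 113.0, 3.0, 188.0, 138.0]
[163.0, 238.0, 510.0, 201.0, 113.0, 21.0, 147.0, 113.0]
[169.0, 238.0, 510.0, 191.0, 112.0, 3.0, 141.0, 67.0]
[168.0, 239.0, 509.0, 193.0, 111.0, 13.0, 149.0, 96.0]
```

View pics/c.png

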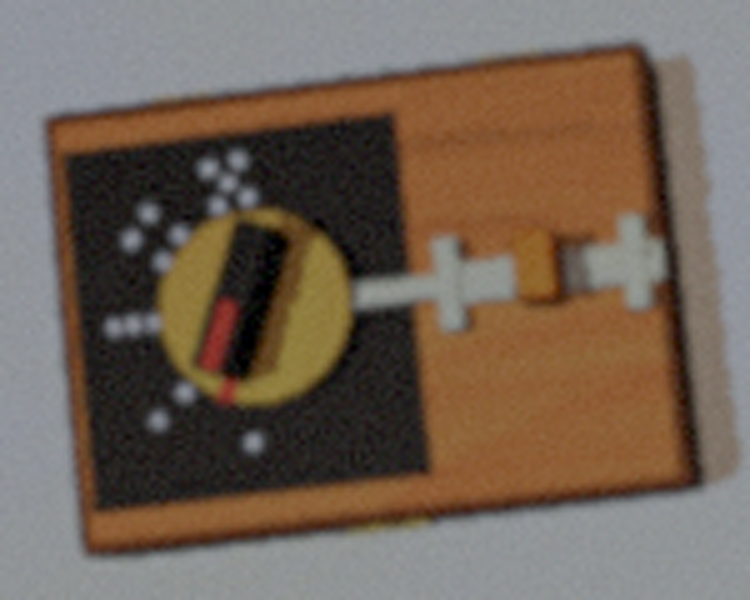

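Run:
```python
from h import *
m=cams.camera_model("top");p=cv2.imread("pics/top0.png");d=np.load("pics/top0.npy")
f=lambda a:np.array(a)/5.+[125,165]-0.4
C=atz(m,f([(47,118),(645,47),(695,485),(90,552)]),60)[:,:2];print(C.round(1),C.mean(0))
print([np.linalg.norm(C[i]-C[i-1]).round(1) for i in range(4)])
ydir=(C[0]+C[3]-C[1]-C[2]);print("box y angle",np.degrees(np.arctan2(ydir[1],ydir[0])))
xd=C[1]+C[0]-C[2]-C[3];print("xdir",np.degrees(np.arctan2(xd[1],xd[0])))
hsv=cv2.cvtColor(p,cv2.COLOR_BGR2HSV)
v,u=np.mgrid[165:285,125:275];uv=np.c_[u.ravel(),v.ravel()];H=hsv[v,u].reshape(-1,3)
W=withdepth(m,uv,d[v,u].ravel());z=W[:,2]
D=atz(m,f([(255,308)]),76);print("dial",D)
k=(z>70)&(z<82)&(u.ravel()<200)&(H[:,0]>18)&(H[:,0]<32)
print("disc circle",cv2.minEnclosingCircle(atz(m,uv[k],76)[:,:2].astype(np.float32)))
B=atz(m,f([(237,222),(287,235),(243,380),(194,365)]),111)[:,:2];print("bar",B.round(1),B.mean(0))
bd=B[2]+B[3]-B[0]-B[1];print("ptr angle",np.degrees(np.arctan2(bd[1],bd[0])),np.linalg.norm(bd)/2)
G=atz(m,f([(515,233),(553,230),(557,298),(522,302)]),106)[:,:2];print("grip",G.round(1),G.mean(0))
```

```text
[[601.3 272.4]
 [630.6  57.1]
 [476.3  34.9]
 [446.6 248.8]] [538.70381777 153.28430048]
[np.float64(156.5), np.float64(217.3), np.float64(155.8), np.float64(215.9)]
box y angle 97.82893961194205
xdir 8.432130210255524
dial [[533.29742504 189.07257182  76.        ]]
disc circle ((533.833984375, 186.1648406982422), 36.59370803833008)
bar [[559.3 188.4]
 [555.3 171.1]
 [506.2 184. ]
 [510.8 201. ]] [532.92480705 186.14348024]
ptr angle 165.41473900084063 50.386529779136175
grip [[558.2  94.8]
 [559.4  82. ]
 [536.6  79.9]
 [535.   91.6]] [547.30911245  87.05896573]
```

Call:
{"op": "jog_arm", "data": {"offset": [[-19, 30, 0], [-19, 30, 0], [-19, 30, 0], [-19, 30, 0], [-19, 30, 0], [-19, 30, 0], [-19, 30, 0], [-19, 30, 0], [-19, 30, 0], [-19, 30, 0], [-19, 30, 0], [-19, 30, 0], [-19, 30, 0], [-19, 30, 0], [0, 0, 0]], "delta_rot": [[0, 0, 0], [0, 0, 0], [0, 0, 0], [0, 0, 0], [0, 0, 0], [0, 0, 0], [0, 0, 0], [0, 0, 0], [0, 0, 0], [0, 0, 0], [0, 0, 0], [0, 0, 0], [0, 0, 0], [0, 0, 0], [0, 0, 2]], "jaw": [100, 100, 100, 100, 100, 100, 100, 100, 100, 100, 100, 100, 100, 100, 100], "newtons": 40}}

```text
time: 1.6
tool_pos: [492.1, 217.1, 222.9]
tcp_rot: [-179.7, 0.7, 75.6]
ft_force: [-1.3, 0.1, 0.2]
finger_gap: 85.5
```

Call:
{"op": "jog_arm", "data": {"offset": [[-9, 24, 0], [-9, 23, 0], [0, 0, 0]], "delta_rot": [[0, 0, 0], [0, 0, 0], [0, 0, 0]], "jaw": [100, 100, 100]}}

```text
time: 1.9
tool_pos: [534.1, 185.3, 221.1]
tcp_rot: [-179.5, 0.8, 75.4]
ft_force: [-0.2, 0.3, 0.1]
finger_gap: 85.4
```

Run:
```python
from h import *
s=monitor.sense();print(s["tool_pos"],s["tcp_rot"])
m=cams.camera_model("wrist");p,d=cams.snapshot("wrist");cv2.imwrite("pics/w1.png",p[:,:,::-1]);np.save("pics/w1.npy",d);np.save("pics/w1m.npy",m,allow_pickle=True)
print(project(m,[[533.5,187.5,76],[533.5,187.5,111],[547.4,87,106]]))
```

```text
[534.12001997 185.34419583 221.06834866] [-179.51549467    0.75391625   75.40832424]
[[287.04496235 196.72347233]
 [286.96872192 207.39717274]
 [181.42569082 247.09094162]]
```

View pics/w1.png

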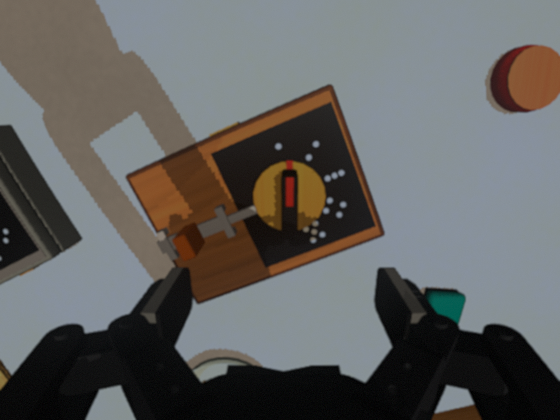

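The wrist view agrees with the estimate: the disc centre is near (289,196), where I predicted (287,197), and the bar stands upright in the image, so it lines up with the jaws. I'll refine the numbers from this view.

Run:
```python
from h import *
m=np.load("pics/w1m.npy",allow_pickle=True).item();p=cv2.imread("pics/w1.png")
f=lambda a:np.array(a,float)
c=p[150:270,160:350];cv2.imwrite("pics/c2.png",cv2.resize(c,None,fx=4,fy=4,interpolation=cv2.INTER_CUBIC))
h=cv2.cvtColor(p,cv2.COLOR_BGR2HSV)
mask=((h[...,0]>14)&(h[...,0]<30)&(h[...,1]>110)&(h[...,2]>60)).astype(np.uint8);mask[:, :248]=0;mask[:,332:]=0;mask[:150]=0;mask[240:]=0
v,u=np.nonzero(mask);P=atz(m,np.c_[u,v],76)[:,:2].astype(np.float32)
print(cv2.minEnclosingCircle(P),cv2.minEnclosingCircle(np.c_[u,v].astype(np.float32)))
C=atz(m,f([(128,177),(331,86),(383,234),(200,301)]),60)[:,:2];print(C.round(1),C.mean(0))
```

```text
((534.1261596679688, 189.1074981689453), 34.47040557861328) ((288.8762512207031, 195.90594482421875), 36.77806854248047)
[[478.7  38.9]
 [447.5 250.3]
 [600.  271.9]
 [629.3  63.2]] [538.89819576 156.09059663]
```

View pics/c2.png

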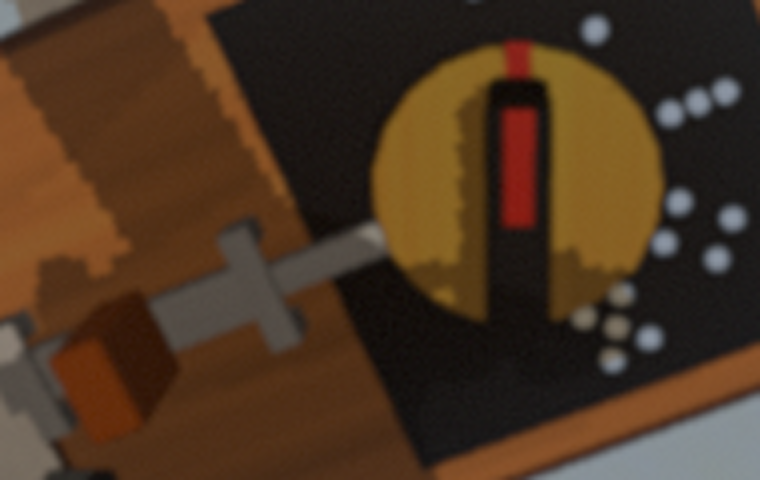

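Call:
{"op": "jog_arm", "data": {"offset": [[2, 0, 30], [1, 0, 30], [0, 0, 30], [0, 0, 20], [0, 0, 0]], "delta_rot": [[-0.5, 0.7, 0], [0, 0, 0], [0, 0, 0], [0, 0, 0], [0, 0, 0]], "jaw": [100, 100, 100, 100, 100]}}

```text
time: 2.45
tool_pos: [530.5, 192.0, 107.8]
tcp_rot: [-179.9, -0.1, 75.5]
ft_force: [-0.5, 1.2, -0.2]
finger_gap: 85.8
```

Call:
{"op": "jog_arm", "data": {"offset": [[-3, 4, 10], [0, 0, 10], [0, 0, 2], [0, 0, 0]], "delta_rot": [[0, 0, 0], [0, 0, 0], [0, 0, 0], [0, 0, 0]], "jaw": [100, 100, 100, 100]}}

```text
time: 2.85
tool_pos: [534.3, 189.3, 87.1]
tcp_rot: [179.9, -0.2, 75.6]
ft_force: [-0.2, -0.3, 0.2]
finger_gap: 85.5
```

Call:
{"op": "jog_arm", "data": {"offset": [[-0.5, 0, 2], [0, 0, 0], [0, 0, 0], [0, 0, 0], [0, 0, 0], [0, 0, 0], [0, 0, 0], [0, 0, 0]], "delta_rot": [[0, 0, 0], [0, 0, 0], [0, 0, 0], [0, 0, 0], [0, 0, 0], [0, 0, 0], [0, 0, 0], [0, 0, 0]], "jaw": [60, 40, 25, 15, 5, 0, 0, 0], "newtons": 40}}

```text
time: 3.65
tool_pos: [535.9, 188.7, 87.7]
tcp_rot: [179.7, -0.2, 75.6]
ft_force: [-0.7, -0.4, 0.2]
finger_gap: 13.0
```

Call:
{"op": "jog_arm", "data": {"offset": [[0, 0, 0], [0, 0, 0], [0, 0, 0], [0, 0, 0], [0, 0, 0], [0, 0, 0]], "delta_rot": [[0, 0, 5], [0, 0, 5], [0, 0, 5], [0, 0, 5], [0, 0, 5], [0, 0, 5]], "jaw": [0, 0, 0, 0, 0, 0]}}

```text
time: 4.25
tool_pos: [535.7, 188.3, 87.7]
tcp_rot: [179.9, -0.3, 44.6]
ft_force: [-1.6, -0.7, 1.1]
finger_gap: 13.1
```

Call:
{"op": "jog_arm", "data": {"offset": [[0, 0, 0], [0, 0, 0], [0, 0, 0], [0, 0, 0], [0, 0, 0], [0, 0, 0], [0, 0, 0], [0, 0, 0]], "delta_rot": [[0, 0, 5], [0, 0, 5], [0, 0, 5], [0, 0, 5], [0, 0, 5], [0, 0, 5], [0, 0, 5], [0, 0, 0]], "jaw": [0, 0, 0, 0, 0, 0, 0, 0]}}

```text
time: 5.05
tool_pos: [535.1, 187.9, 87.6]
tcp_rot: [180.0, -0.2, 8.0]
ft_force: [-0.7, -0.1, 0.8]
finger_gap: 13.3
```

Yaw is 8.0°, so the pointer should be at three dots. I'll release, rise and look.

Call:
{"op": "jog_arm", "data": {"offset": [[0, 0, 0], [0, 0, 0], [0, 0, 0], [0, 0, 0], [0, 0, 0], [0, 0, 0], [0, 0, -20], [0, 0, -30], [0, 0, -30], [0, 0, -30], [0, 0, -20], [0, 0, 0]], "delta_rot": [[0, 0, 0], [0, 0, 0], [0, 0, 0], [0, 0, 0], [0, 0, 0], [0, 0, 0], [0, 0, 0], [0, 0, 0], [0, 0, 0], [0, 0, 0], [0, 0, 0], [0, 0, 0]], "jaw": [30, 60, 100, 100, 100, 100, 100, 100, 100, 100, 100, 100]}}

```text
time: 6.25
tool_pos: [533.4, 187.9, 220.6]
tcp_rot: [-180.0, -0.0, 8.5]
ft_force: [-0.4, 0.7, 0.6]
finger_gap: 85.5
```

Run:
```python
from h import *
s=monitor.sense();print(s["tool_pos"],s["tcp_rot"])
m=cams.camera_model("wrist");p,d=cams.snapshot("wrist");cv2.imwrite("pics/w2.png",p[:,:,::-1]);np.save("pics/w2m.npy",m,allow_pickle=True)
```

```text
[533.43095539 187.86985127 220.63592698] [-1.79989364e+02 -3.80040885e-02  8.54430677e+00]
```

View pics/w2.png

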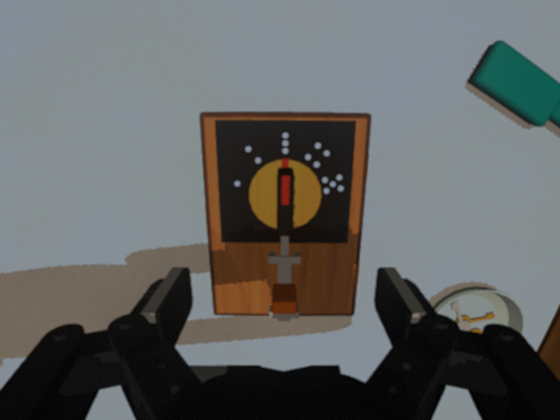

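The pointer stripe, from (285,165) to (285,190), is in line with the three-dot mark at (285,143). The latch grip is straight below the dial at (285,297). Next I'll move over the latch.

Call:
{"op": "jog_arm", "data": {"offset": [[0, 34, 0], [0, 34, 0], [0, 33, 0], [0, 0, 0], [0, 0, 0]], "delta_rot": [[0, 0, 0.3], [0, 0, 0], [0, 0, 0], [0, 0, 0], [0, 0, 0]], "jaw": [100, 100, 100, 100, 100]}}

```text
time: 6.8
tool_pos: [544.7, 85.3, 210.9]
tcp_rot: [-179.9, 0.6, 8.4]
ft_force: [-0.1, 0.1, 0.1]
finger_gap: 85.2
```

Call:
{"op": "jog_arm", "data": {"offset": [[3, -2, 25], [0, 0, 25], [0, 0, 25], [0, 0, 15], [0, 0, 0]], "delta_rot": [[-0.1, 0.6, 0.2], [0, 0, 0], [0, 0, 0], [0, 0, 0], [0, 0, 0]], "jaw": [100, 100, 100, 100, 100]}}

```text
time: 7.3
tool_pos: [544.5, 92.0, 113.7]
tcp_rot: [-179.9, 0.2, 8.3]
ft_force: [-0.8, 0.5, -1.0]
finger_gap: 85.8
```

Call:
{"op": "jog_arm", "data": {"offset": [[3, 5, 10], [0, 0, 10], [0, 0, 8], [0, 0, 0]], "delta_rot": [[0, 0, 0], [0, 0, 0], [0, 0, 0], [0, 0, 0]], "jaw": [100, 100, 100, 100]}}

```text
time: 7.7
tool_pos: [548.6, 88.8, 84.2]
tcp_rot: [-179.9, 0.2, 8.5]
ft_force: [0.3, -0.4, 0.4]
finger_gap: 85.7
```

Call:
{"op": "jog_arm", "data": {"offset": [[0, 1, 1], [0, 0, 0], [0, 0, 0], [0, 0, 0], [0, 0, 0], [0, 0, 0], [0, 0, 0]], "delta_rot": [[0, 0, 0], [0, 0, 0], [0, 0, 0], [0, 0, 0], [0, 0, 0], [0, 0, 0], [0, 0, 0]], "jaw": [70, 50, 35, 25, 10, 0, 0], "newtons": 40}}

```text
time: 8.4
tool_pos: [549.6, 87.6, 85.2]
tcp_rot: [-179.9, 0.1, 8.4]
ft_force: [-1.1, 0.1, -0.8]
finger_gap: 23.0
```

Grip confirmed: the gap is 23 mm on a 24 mm block. Now I'll slide it towards the dial, which is tool −y.

Call:
{"op": "jog_arm", "data": {"offset": [[0, -4, 0], [0, -4, 0], [0, -4, 0], [0, -4, 0], [0, 0, 0]], "delta_rot": [[0, 0, 0], [0, 0, 0], [0, 0, 0], [0, 0, 0], [0, 0, 0]], "jaw": [0, 0, 0, 0, 0]}}

```text
time: 8.9
tool_pos: [547.3, 104.0, 85.2]
tcp_rot: [180.0, 0.1, 8.4]
ft_force: [-1.5, -1.5, 0.3]
finger_gap: 23.2
```

Call:
{"op": "jog_arm", "data": {"offset": [[0, -2, 0], [0, -2, 0], [0, -2, 0], [0, -1, 0], [0, 0, 0]], "delta_rot": [[0, 0, 0], [0, 0, 0], [0, 0, 0], [0, 0, 0], [0, 0, 0]], "jaw": [0, 0, 0, 0, 0]}}

```text
time: 9.4
tool_pos: [546.5, 109.4, 85.2]
tcp_rot: [179.8, 0.1, 8.4]
ft_force: [-2.1, -0.3, -0.2]
finger_gap: 23.2
```

Call:
{"op": "jog_arm", "data": {"offset": [[0, -2, 0], [0, -2, 0], [0, -2, 0]], "delta_rot": [[0, 0, 0], [0, 0, 0], [0, 0, 0]], "jaw": [0, 0, 0]}}

```text
time: 9.7
tool_pos: [546.4, 109.8, 85.2]
tcp_rot: [179.2, 0.1, 8.3]
ft_force: [-0.8, -12.7, -0.2]
finger_gap: 23.1
```

It has hit the stop: 12.7 N of reaction after 22.3 mm of travel. I'll release, retreat straight up and check.

Call:
{"op": "jog_arm", "data": {"offset": [[0, 0, 0], [0, 0, 0], [0, 0, 0], [0, 0, 0], [0, 0, 0], [0, 0, 0], [0, 0, -20], [0, 0, -30], [0, 0, -30], [0, 0, -30], [0, 0, -20], [0, 0, 0]], "delta_rot": [[0, 0, 0], [0, 0, 0], [0, 0, 0], [0, 0, 0], [0, 0, 0], [0, 0, 0], [0, 0, 0], [0, 0, 0], [0, 0, 0], [0, 0, 0], [0, 0, 0], [0, 0, 0]], "jaw": [40, 60, 100, 100, 100, 100, 100, 100, 100, 100, 100, 100]}}

```text
time: 10.9
tool_pos: [545.1, 113.7, 218.8]
tcp_rot: [179.4, 0.2, 8.4]
ft_force: [0.5, -0.7, 0.6]
finger_gap: 85.5
```

Call:
{"op": "jog_arm", "data": {"offset": [[0, 30, -10], [0, 30, -10], [0, 30, 0], [0, 30, 0], [0, 0, 0], [0, 0, 0]], "delta_rot": [[0, 0, 0], [0, 0, 0], [0, 0, 0], [0, 0, 0], [0, 0, 0], [0, 0, 0]], "jaw": [100, 100, 100, 100, 100, 100]}}

```text
time: 11.5
tool_pos: [561.8, -7.5, 235.3]
tcp_rot: [179.5, 0.4, 8.5]
ft_force: [0.2, 0.2, 0.5]
finger_gap: 85.4
```

Run:
```python
from h import *
s=monitor.sense();print(s["tool_pos"],s["tcp_rot"],s["time"],s["ft_force"])
m=cams.camera_model("wrist");p,d=cams.snapshot("wrist");cv2.imwrite("pics/w3.png",p[:,:,::-1])
y=np.array([np.cos(np.radians(98.2)),np.sin(np.radians(98.2)),0]);D=np.array([534,188.5,106])
print("predicted grip top locked/home px",project(m,[D-102*y,D-80*y]))
```

```text
[561.84229215  -7.45193778 235.30922354] [179.51061615   0.41685847   8.52991817] 11.5 [0.19677036 0.24357346 0.4636593 ]
predicted grip top locked/home px [[286.04240433  84.69810557]
 [286.28885441  55.28224414]]
```

View pics/w3.png

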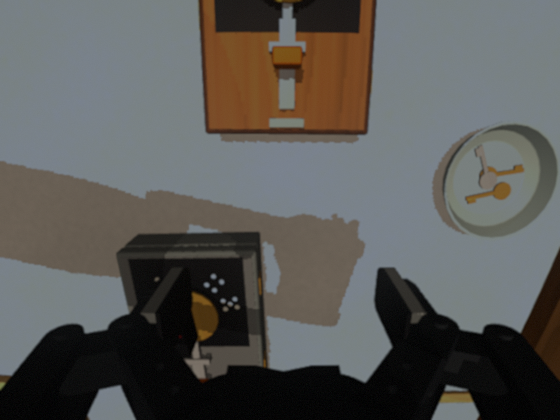

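The grip top is at about (287,54). That matches the home prediction of (286,55), not the locked one of (286,85). I'll check the dial from the top camera.

Run:
```python
from h import *
p,d=cams.snapshot("top");p=p[:,:,::-1];c=np.ascontiguousarray(p[165:285,125:275]);cv2.imwrite("pics/t3.png",cv2.resize(c,None,fx=5,fy=5,interpolation=cv2.INTER_CUBIC))
```

```text
(no output)
```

View pics/t3.png

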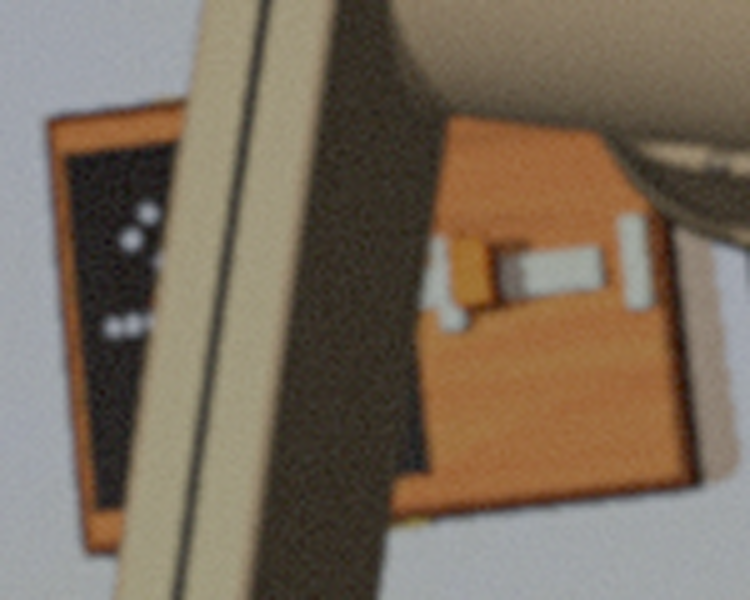

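The arm hides the dial here, though the latch shows home at (470,270). I'll move back above the box, staying high, and look with the wrist camera.

Call:
{"op": "jog_arm", "data": {"offset": [[0, -30, -5], [0, -35, -5], [0, -35, 0], [0, -35, 0], [0, -35, 0], [0, 0, 0], [0, 0, 0]], "delta_rot": [[0, 0, 0], [0, 0, 0], [0, 0, 0], [0, 0, 0], [0, 0, 0], [0, 0, 0], [0, 0, 0]], "jaw": [100, 100, 100, 100, 100, 100, 100]}}

```text
time: 12.3
tool_pos: [532.0, 173.9, 241.4]
tcp_rot: [179.6, 0.6, 9.0]
ft_force: [-0.3, -0.2, 0.3]
finger_gap: 85.2
```

Run:
```python
from h import *
p,d=cams.snapshot("wrist");cv2.imwrite("pics/w4.png",p[:,:,::-1])
s=monitor.sense();print(s["tool_pos"],s["qd"].round(2))
```

```text
[531.95953934 173.75716238 241.38509012] [-1.79 -0.01 -0.02 -0.15 -0.03 -0.29]
```

View pics/w4.png

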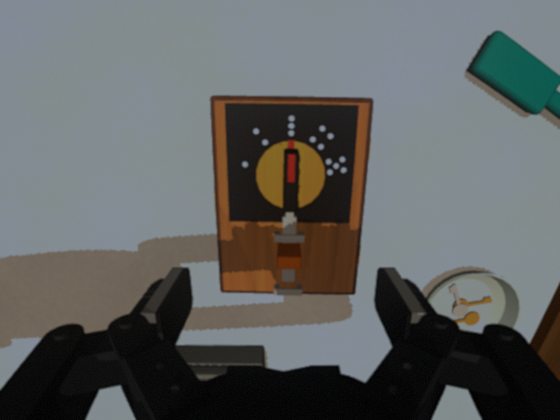

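The pointer, around (291,165), is on the three-dot mark at (291,126). The latch at (289,257) is up against the guide nearest the dial, and the gripper is clear. I'm handing in.

```bash
python3 -c "
from bench import r
print(r.hand_in())"
```

```text
the job is handed in; nothing more can be done
None
```

I set the jewellery box's dial to three dots, slid its latch fully home, and handed the job in. The robot's clock stood at about 12.4 s of the 42 s allowed.

- **Dial:** I gripped the bar and turned it about 67° clockwise. The last wrist picture, taken after the latch was home, shows the red pointer in line with the three-dot mark.
- **Latch:** It travelled about 22 mm, with little resistance until it met the stop at about 13 N. The wrist pictures show the grip where the home position should be.
- **Clearance:** I never aimed at the grey cash box. The gripper passed high above it once (about 235 mm up) during the checks. The gripper ended open, well above the jewellery box, touching nothing.
- **Check that failed:** My final top-camera check of the dial didn't work because the arm hid it. That view did show the latch home, so the dial was confirmed from the wrist camera only.

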